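# Stand the tooth-shade chart on its kickstand

### The job

Swing the kickstand leg of the blue-backed tooth-shade chart fully out by its red tab, then lift the chart out of its rest and stand it upright on its leg in the middle of the round green mat. Let go of it standing there, and leave the yellow-backed chart alone.

Things in the scene. Friction and masses are not known exactly. Their poses are not given: they have to be found in the camera images.
- chart: Blue-backed tooth-shade chart, board of about 0.4 kg. Origin: mid bottom edge. z up the board, x out of the blue back: x -5..5, y -60..60, z 0..160 mm. Starts in a fixed white rest (clear plate under the face to z 90, ledge below), top leaning 18 deg to the robot, back up and away, origin 30 above the counter. Top 35 mm is free to grip by its 10 mm thickness; lift straight up. On its leg, fully out, it leans back (top to +x) 19 deg.
- chart_leg (a joint): The blue chart's aluminium leg (rad): 0 folded on the back (starts 0 to 0.1), 0.63 fully out at its stop; stays put (friction 0.045 N m). Hinge along chart y at x 10, z 120; swings to chart +x; 16 wide, foot of radius 4 centred 113 from the hinge. Red pull tab, 16 wide (y): folded, it fills chart x 12..48, y -8..8, z 24..36 and turns with the leg. Pinch its two sides near x 38.
- mat: Round green mat, 220 across and 3 thick, fixed on the counter. Origin: centre of its underside, on the counter. The standing chart rests here on its back bottom edge (chart x 5, z 0) and, 77 mm behind that, the leg's foot.
- spare: Yellow-backed firing chart, the same shape and frame as the blue chart, with its own leg and red tab, in a second rest of the same kind. Each rest stands on a base 130 x 140 x 12 mm. To be left alone.

How it is judged:
By the outcome, as a careful person would: the job done as asked, in the order asked, and still so for the second after the job is handed in, with the robot touching nothing.
It also fails if it takes over 58 s, if anything falls off the work surface, if the arm or the gripper's body presses on something with over 40 N, if the wrist force passes 120 N, or if a joint passes its speed limit or range.

### The arm

A 7-joint arm with a two-finger parallel gripper is mounted at the origin on the work surface. World frame = base frame: x ahead of the robot, y to its left, z up, the work surface at z = 0. Lengths are in m, angles in rad, forces in N, time in s.
With the tool pointing down it reaches from about 0.425 to 0.95 m from the base axis. Payload 16.7 kg.
Tool frame: the origin (TCP) lies midway between the tips of the shut fingers; the grasp point (between the pads) lies 19 mm behind it; z points along the fingers, y is the line along which they close (so a half turn about z gives the same grasp; the last joint's range is limited). The gripper opens to 94 mm and grips with 3 to 60 N. Pads are 16 mm wide; open, the fingers measure 119 mm over their backs; the gripper's body (75 mm by 177 mm) begins 78 mm behind the grasp point.
Start: joints at [1.002, 0.426, 0.074, 1.606, -0.034, 1.111, -0.067], TCP at [0.275, -0.616, 0.184] pointing down, gripper open.
Joint ranges: [-2.85, 2.85], [-0.5, 2.14], [-1.23, 1.37], [0.21, 2.46], [-1.02, 4.16], [0.16, 2.05], [-2.73, 2.73]. Speed limits (rad/s): [1.89, 1.89, 2.39, 2.39, 3.01, 3.01, 3.01].

### API

Orientations are given as a rotation vector (axis times angle).
In Python, from plant import bot, ik, read_camera, calibration, sensors gives the robot as it stands. The module is installed in compiled form; this text tells all that it offers. Calls block until the motion is done:
- bot.move_to(position, orientation): joint-space move of the TCP to a pose.
- bot.move_l(position, rot=None, rate=0.15, until_force=None): straight line of the TCP; rot=None keeps the orientation; rate is the mean speed in m/s. With until_force (N) it stops when the force on the tool has changed by that much, and returns True; else False.
- bot.move_j(angles): joint-space move.
- bot.grip(opening, effort=None): finger opening in m; effort is the grip in N (None keeps the last); returns when the fingers have stopped.
- bot.sleep(seconds).
- ik(position, orientation): joint angles nearest the present ones, or None.
- read_camera(name): name is "scene" or "top" or "wrist"; returns the picture (384x512x3 uint8, red, green, blue); there is no depth.
- calibration(name): a dict with "fov_y" (degrees; the focal length in pixels is half the picture's height over the tangent of half this angle, whatever the lens; pixels are square), "cx", "cy" (the principal point, pixels), "T" (4x4, takes a point from camera to world coordinates). Camera axes: x right, y up, looking along -z (the intrinsics and any distortion apply to the point x, -y, -z); pixel columns grow to the right and rows downward; lengths in m; the calibration is good to about 2 mm. A picture is of the moment at which its call begins: read the wrist's pose just before it. calibration takes no time and is no camera call; for the wrist camera it gives the pose at the moment of the call.
A pose or a line that the arm cannot do raises bot.PlanningError and nothing moves.
- bot.finish_job(): hands the job in; it is judged then, once.
Readings, each from a call of its own:
- sensors.current_t(): time.
- sensors.current_joint_positions(): joint angles.
- sensors.current_joint_velocities(): joint speeds.
- sensors.current_effort(): joint torques, N m.
- sensors.current_eef_pos(): TCP position.
- sensors.current_orientation(): TCP orientation.
- sensors.current_wrist_force(): force on the tool from outside, world axes, zero at the start.
- sensors.current_ft_torque(): the same for the moment, N m.
- sensors.current_gripper_width(): finger opening in m.
- sensors.current_grip_force(): force on a finger pad.
Only numpy, scipy, OpenCV 4.12 (cv2) and the standard library are available. Lean on these libraries where they do the work, as an engineer would, in place of code of your own. Each camera call takes 0.05 s, during which the arm holds its last target. There are 200 camera calls.

## Working session

There is one attempt and no reset: what is moved stays moved. The work goes in short steps, each a Python script; the robot and the scene stay as the last script left them, time stands still between calls to the robot, and variables do not carry over. Pictures are saved under pics/ and viewed, at most 12 in all, crops included, and the job is handed in when it is done.

```bash
mkdir -p pics; python3 - <<'E'
from plant import *
import cv2,numpy as np
for n in ("scene","top"):
    im=read_camera(n); c=calibration(n); print(n,{k:(np.round(v,4).tolist() if k=="T" else v) for k,v in c.items()})
    cv2.imwrite(f"pics/{n}0.png",cv2.resize(im[:,:,::-1],(800,600),interpolation=cv2.INTER_CUBIC))
print(sensors.current_t())
E
```

```text
scene {'fov_y': 44.798214164374556, 'cx': 253.0254164733566, 'cy': 183.20241546251742, 'T': [[0.3302, -0.4993, 0.8011, 1.4457], [0.9439, 0.1704, -0.2828, -0.3379], [0.0047, 0.8495, 0.5276, 0.7072], [0.0, 0.0, 0.0, 1.0]]}
top {'fov_y': 57.20240039324849, 'cx': 254.90624215241317, 'cy': 186.34986513071195, 'T': [[0.0071, 0.9853, -0.1707, 0.4248], [-1.0, 0.0063, -0.0055, -0.0079], [-0.0043, 0.1707, 0.9853, 0.8521], [0.0, 0.0, 0.0, 1.0]]}
0.1
```

View pics/scene0.png

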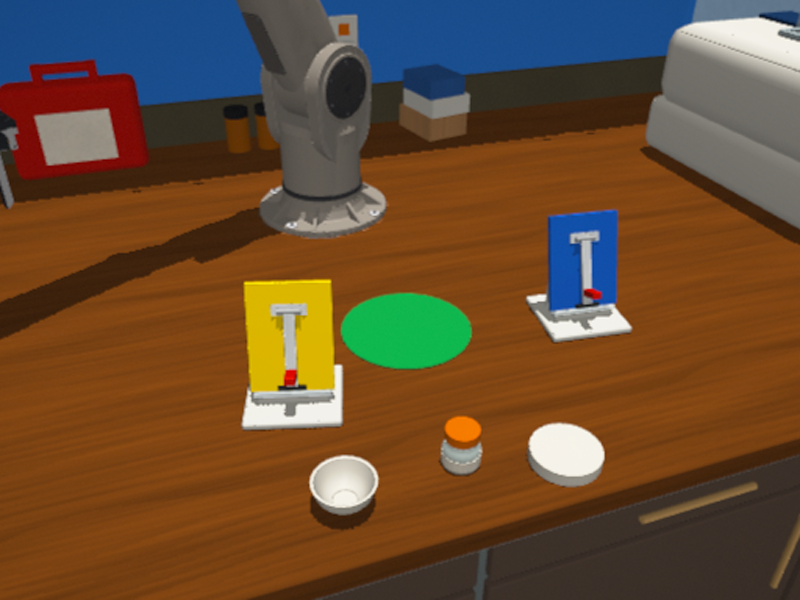

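View pics/top0.png

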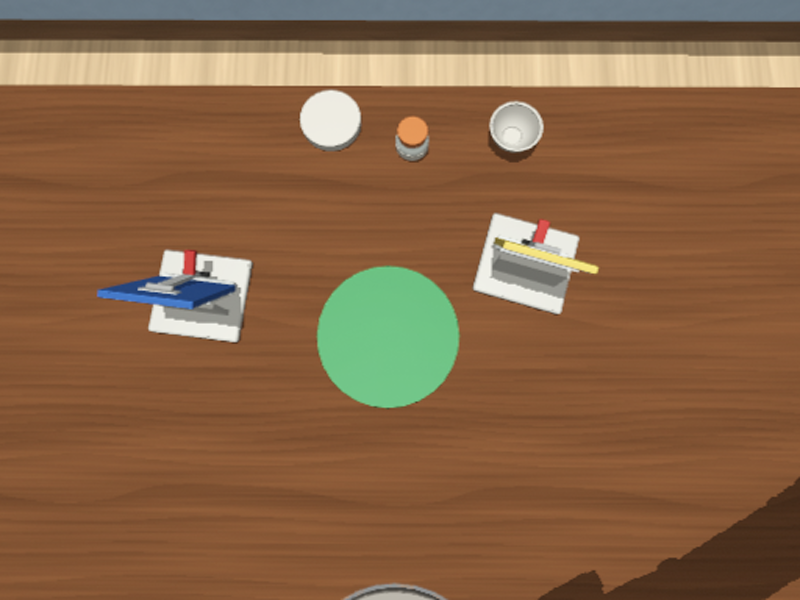

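The blue chart's rest is on the left in the top view (about 200,296 of 800), the mat at (388,337) and the yellow chart on the right. Next, close crops of the blue chart.

```bash
python3 - <<'E'
import cv2
from plant import *
for n,(x,y,w,h) in {"scene":(332,128,80,95),"top":(55,150,115,75)}.items():
    im=read_camera(n)[:,:,::-1]; s=min(800//w,600//h)
    cv2.imwrite(f"pics/{n}1.png",cv2.resize(im[y:y+h,x:x+w],None,fx=s,fy=s,interpolation=cv2.INTER_CUBIC)); print(n,s)
    cv2.imwrite(f"{n}_raw.png",im)
E
```

```text
scene 6
top 6
```

View pics/scene1.png

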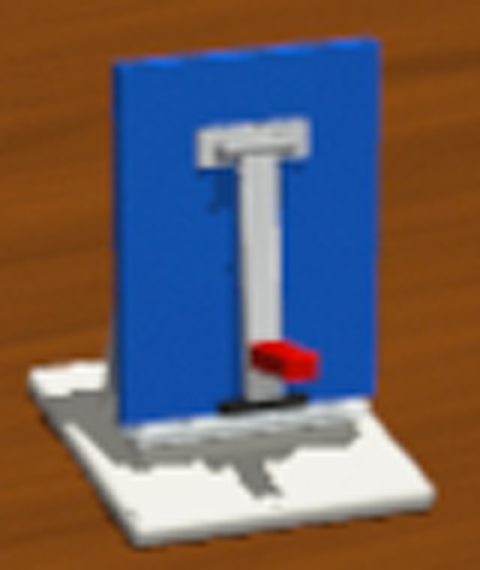

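View pics/top1.png

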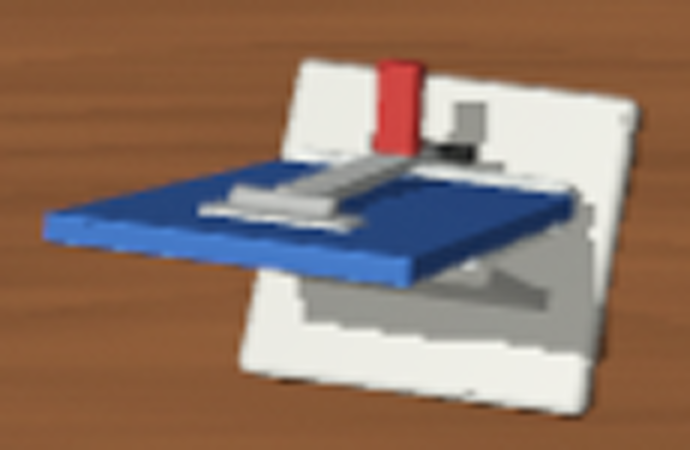

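The crops give the blue board's corners and the red tab (scene crop: top corners (120,66),(378,44); top crop: top edge from (46,213) to (413,258), tab end near (400,62)). I'll fit the pose to those.

```bash
cat > h.py <<'E'
import numpy as np,cv2
from scipy.spatial.transform import Rotation as R
from scipy.optimize import least_squares
from plant import *
def proj(n,P):
    c=calibration(n);T=np.array(c["T"]);p=(np.atleast_2d(P)-T[:3,3])@T[:3,:3]
    f=192/np.tan(np.radians(c["fov_y"]/2))
    return np.c_[c["cx"]+f*p[:,0]/-p[:,2],c["cy"]-f*p[:,1]/-p[:,2]]
def ray(n,uv,z):
    c=calibration(n);T=np.array(c["T"]);f=192/np.tan(np.radians(c["fov_y"]/2))
    d=T[:3,:3]@[(uv[0]-c["cx"])/f,-(uv[1]-c["cy"])/f,-1];o=T[:3,3]
    return o+d*(z-o[2])/d[2]
def Rc(yaw,lean): return (R.from_euler('z',yaw)*R.from_euler('y',lean)).as_matrix()
def leg(p,a): # chart-frame point fixed to leg, rotated by a about hinge (to +x)
    h=np.array([.010,0,.120]); return h+R.from_euler('y',-a).apply(np.array(p)-h)
E
cat > fit.py <<'E'
from h import *
S=[(5,-60,160,121,66),(5,60,160,379,44),(5,60,0,373,400),(5,-60,0,124,424)]
Tp=[(5,60,160,47,213),(5,-60,160,413,259),(-5,60,160,46,240),(-5,-60,160,411,286),(5,-60,0,574,190)]
tt=[(48,8,24,380,62),(48,-8,24,423,62)];tt=[(48,8,36,379,62),(48,-8,36,423,62)]
ss=[(48,8,36,318,352),(48,-8,36,286,356)]
def res(q,k=0):
    x,y,yaw,a=q;M=Rc(yaw,np.radians(-18));o=np.array([x,y,.03]);r=[]
    for n,L,lg,u0,v0 in(("scene",S,0,332,128),("top",Tp,0,55,150),("top",tt,1,55,150),("scene",ss,1,332,128)):
        for l in L:
            p=np.array(l[:3])/1e3
            if lg:p=leg(p,a)
            r.append((proj(n,o+M@p)[0]-[(l[3]+.5)/6-.5+u0,(l[4]+.5)/6-.5+v0]))
    return np.ravel(r)
s=least_squares(res,[.5,.3,0,.05],loss='soft_l1');print(s.x,np.degrees(s.x[2]));print(res(s.x).reshape(-1,2).round(1).tolist())
im=cv2.imread("top_raw.png");b,g,r=[im[:,:,i].astype(int) for i in range(3)]
m=((g>r+50)&(g>b+30)).astype(np.uint8);cs,_=cv2.findContours(m,0,1);c=max(cs,key=cv2.contourArea)
e=cv2.fitEllipse(c);print(e,ray("top",e[0],.003))
im=cv2.imread("scene_raw.png");b,g,r=[im[:,:,i].astype(int) for i in range(3)]
m=((g>r+50)&(g>b+30)).astype(np.uint8);cs,_=cv2.findContours(m,0,1);c=max(cs,key=cv2.contourArea)
P=np.array([ray("scene",q,.003) for q in c[:,0]]);print((P.max(0)+P.min(0))/2,np.ptp(P,axis=0))
E
python3 fit.py
```

```text
[ 0.57902513  0.30305986 -0.11855365  0.05071944] -6.7926236592433
[[-0.5, -0.3], [0.1, -1.0], [0.4, -0.6], [-0.4, 0.7], [-0.0, -0.5], [-0.0, -0.6], [-0.1, 0.0], [-0.0, 0.0], [0.9, 0.4], [-0.4, -0.4], [-0.7, 0.4], [0.0, -0.0], [-0.5, 0.0]]
((247.86801147460938, 215.23919677734375), (89.15664672851562, 89.59102630615234), 42.37940979003906) [0.50101359 0.01328842 0.003     ]
[0.50645143 0.01168256 0.003     ] [0.21919574 0.21780737 0.        ]
```

The fit is consistent (about 0.5 px): chart at (0.579, 0.303), yaw −6.8°, leg 0.05; mat at about (0.503, 0.0125). I'll check reachability and go to the tab pre-grasp.

```bash
cat >> h.py <<'E'
O=np.array([.5790,.3031,.03]);YAW=-.1186;A0=.0507
M0=Rc(YAW,np.radians(-18))
def pose(g,zt,yt,back=0,flip=1):
    """TCP pose with grasp point g, tool z zt, closing dir yt"""
    z=zt/np.linalg.norm(zt);y=flip*yt;x=np.cross(y,z);x/=np.linalg.norm(x);y=np.cross(z,x)
    return g+z*(.019-back),R.from_matrix(np.c_[x,y,z]).as_rotvec()
def tab(a,back=0,flip=1,t0=-20):
    t=np.radians(t0)+(a-A0)
    zt=R.from_euler('z',YAW).apply([np.sin(t),0,-np.cos(t)])
    return pose(O+M0@leg([.038,0,.030],a),zt,M0[:,1],back,flip)
def top(o,M,back=0,flip=1,z=.147): return pose(o+M@[0,0,z],-M[:,2],M[:,0],back,flip)
MAT=np.array([.503,.0125,.003])
def stand(yaw,dz=0):
    M=Rc(yaw,np.radians(19)); e=MAT-R.from_euler('z',yaw).apply([.030,0,0]); return e-M@[.005,0,0]+[0,0,dz],M
E
python3 - <<'E'
from h import *
for f in(1,-1):
    print("flip",f)
    for n,p in dict(pre=tab(A0,.1,f),tab=tab(A0,0,f),out=tab(.64,0,f),outb=tab(.64,.12,f),gpre=top(O,M0,.1,f),g=top(O,M0,0,f),lift=top(O+[0,0,.14],M0,0,f),
       s0=top(*stand(0,.14),0,f),s=top(*stand(0),0,f),s2=top(*stand(0),.12,f),s3=top(*stand(-.12),0,f)).items():
        q=ik(*p);print(n,None if q is None else np.round(q,2))
E
```

```text
flip 1
pre [ 0.03  0.86 -0.87  1.22  0.36  1.55  0.68]
tab [ 0.01  0.87 -0.79  1.38  0.35  1.36  0.68]
out [ 0.17  0.72 -1.12  1.74  0.97  1.09  0.17]
outb [ 0.17  0.52 -1.11  1.69  0.73  1.16  0.32]
gpre [ 0.06  0.23 -1.    1.88  0.55  1.04 -1.29]
g [-0.03  0.37 -0.89  1.94  0.72  0.91 -1.43]
lift [ 0.18  0.27 -1.12  1.77  0.57  1.14 -1.24]
s0 [ 0.22  0.35 -0.44  1.6   0.08  1.54 -0.24]
s [ 0.22  0.48 -0.46  1.75  0.14  1.29 -0.28]
s2 [ 0.19  0.43 -0.41  1.54  0.1   1.53 -0.24]
s3 [ 0.23  0.47 -0.43  1.75  0.1   1.28 -0.35]
flip -1
pre [-0.17  0.75 -0.47  1.24  0.09  1.49 -2.27]
tab [-0.18  0.78 -0.44  1.4   0.1   1.3  -2.28]
out [-0.21  0.51 -0.53  1.76  0.57  0.84 -2.72]
outb [ 0.02  0.43 -0.87  1.69  0.58  1.08 -2.72]
gpre [ 0.08  0.24 -1.03  1.88  0.56  1.04  1.84]
g [ 0.06  0.42 -1.02  1.94  0.79  0.96  1.66]
lift [ 0.11  0.24 -1.03  1.77  0.53  1.12  1.93]
s0 [ 0.61  0.5  -1.03  1.58  0.29  1.61  2.68]
s [-0.9   0.8   1.21  1.81 -0.64  1.42 -2.6 ]
s2 [-0.86  0.7   1.21  1.61 -0.52  1.61 -2.7 ]
s3 [ 0.63  0.65 -1.03  1.73  0.4   1.38  2.5 ]
```

```bash
python3 - <<'E'
from h import *
p=sensors.current_eef_pos();bot.move_l(np.array(p)+[0,0,.17],rate=.3)
bot.move_to(*tab(A0,.13)); bot.grip(.05,8)
im=read_camera("wrist");cv2.imwrite("pics/w0.png",cv2.resize(im[:,:,::-1],(800,600)))
g=O+M0@leg([.048,0,.030],A0)
print("tab end px/800",proj("wrist",g)*800/512, "hinge",proj("wrist",O+M0@[.01,0,.12])*800/512,sensors.current_t(),sensors.current_wrist_force())
E
```

```text
tab end px/800 [[398.07822011 302.15149005]] hinge [[397.92496891 162.84189051]] 5.2917 [ 0.35858038  0.25463076 -0.15709951]
```

View pics/w0.png

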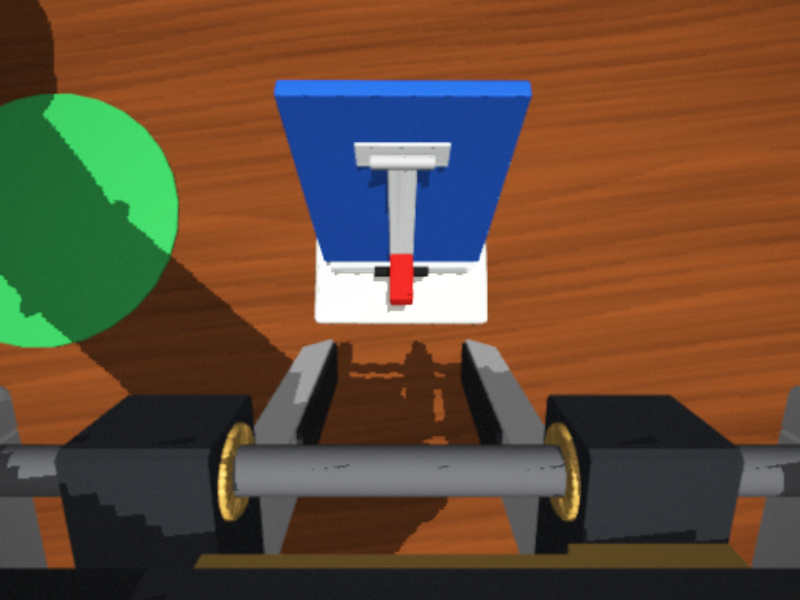

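The wrist view shows the red tab's end at (401,300), against a predicted (398,302), within about 1 mm. Pinch and swing.

```bash
python3 - <<'E'
from h import *
for p in([5,60,160],[5,-60,160],[-5,60,160],[-5,-60,160]): print(proj("wrist",O+M0@(np.array(p)/1e3))[0]*800/512)
f0=np.array(sensors.current_wrist_force())
bot.move_l(*tab(A0,.0),rate=.08)
bot.grip(0,8); print("w",sensors.current_gripper_width(),sensors.current_grip_force(),np.array(sensors.current_wrist_force())-f0)
for a in (.15,.25,.35,.45,.55,.61,.64):
    bot.move_l(*tab(a),rate=.06); print(a,(np.array(sensors.current_wrist_force())-f0).round(2))
print(sensors.current_t(),sensors.current_gripper_width())
im=read_camera("wrist");cv2.imwrite("pics/w1.png",cv2.resize(im[:,:,::-1],(800,600)))
E
```

```text
[527.63019537  95.74344081]
[267.98685143  95.77832727]
[525.25561923  80.12907931]
[270.3847728   80.16291922]
w 0.016036814008202727 7.996266111731529 [0.3812461  1.13995909 0.28587196]
0.15 [-1.56  1.49  1.23]
0.25 [-0.89  1.01  0.66]
0.35 [-0.63  2.04  0.91]
0.45 [-0.59  1.23  0.17]
0.55 [-1.44  1.39 -1.16]
0.61 [-0.86 -0.52 -0.7 ]
0.64 [-1.72  0.49 -0.53]
9.825 0.015892454160257165
```

View pics/w1.png

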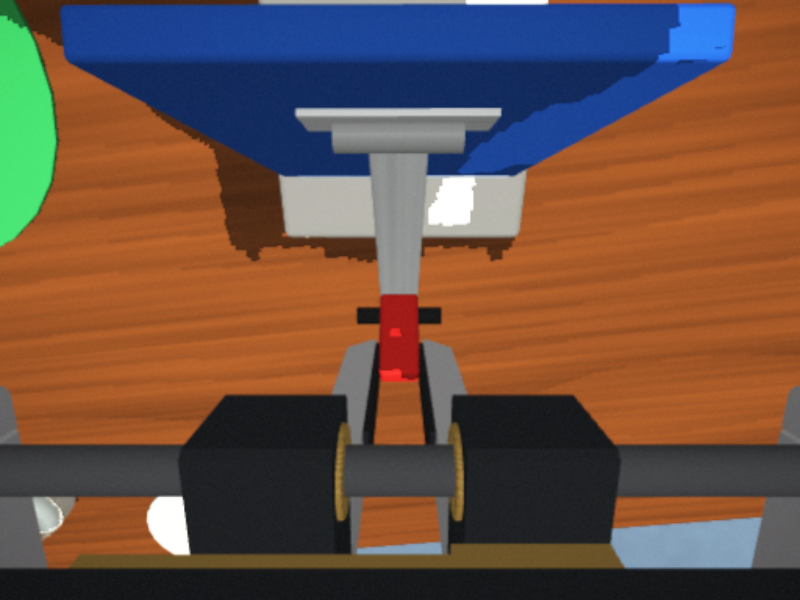

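```bash
python3 - <<'E'
from h import *
def show(tag):
    print(tag,[proj("wrist",O+M0@(np.array(p)/1e3))[0].__mul__(800/512).round(1).tolist() for p in([5,60,160],[5,-60,160],[-5,-60,160])])
show("pred")
f0=np.array(sensors.current_wrist_force())
for a in (.66,.68):
    bot.move_l(*tab(a),rate=.03); print(a,(np.mean([np.array(sensors.current_wrist_force()) for _ in range(5)],0)-f0).round(2))
show("pred.68")
im=read_camera("wrist");cv2.imwrite("pics/w2.png",cv2.resize(im[:,:,::-1],(800,600)))
E
```

```text
pred [[729.5, 71.2], [65.8, 71.6], [59.1, 11.4]]
0.66 [1.19 0.3  0.29]
0.68 [1.22 0.09 0.56]
pred.68 [[727.2, 82.7], [66.6, 82.6], [58.4, 22.0]]
```

View pics/w2.png

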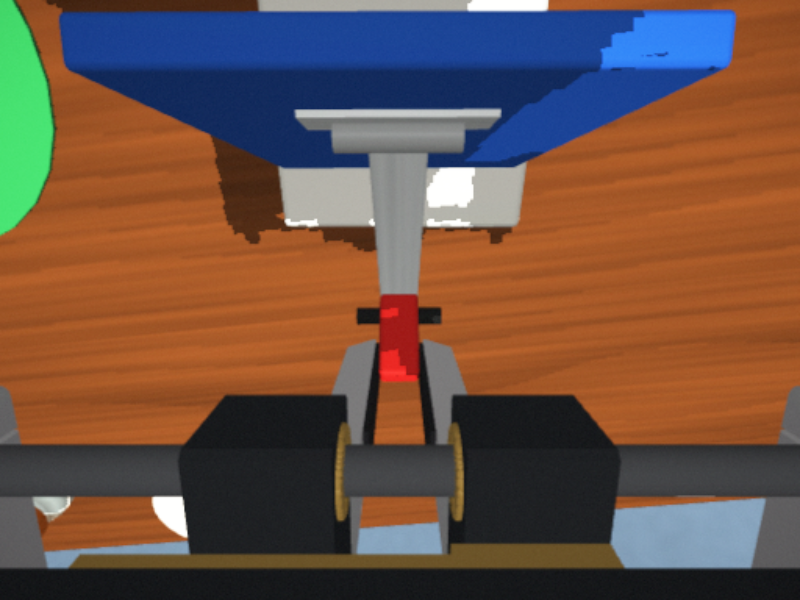

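The leg tracks the gripper rigidly. I'll keep stepping outward while tracking the board's top edge against the fixed base to find the stop.

```bash
cat > trk.py <<'E'
from h import *
def rows(im):
    im=im.astype(int);c=im[:,300:312].mean(1)  # columns right of the leg
    d=np.abs(np.gradient(c,axis=0)).sum(1);return c,d
def feat(im):
    # top front edge (first blue row) in cols 150..180 and board bottom->base edge, base front edge
    s=im[:,195:225].astype(float).mean(1);r,g,b=s.T
    bl=b-r
    def cross(sig,th,i0,i1,up):
        for i in range(i0,i1):
            if (sig[i]<th<=sig[i+1]) if up else (sig[i]>=th>sig[i+1]): return i+(th-sig[i])/(sig[i+1]-sig[i])
    w=np.minimum(b,g)
    e1=cross(bl,20,0,60,True);e2=cross(bl,20,60,150,False)
    e3=cross(b,110,int(e2 or 100)+5,200,False)
    return e1,e2,e3
E
python3 - <<'E'
from trk import *
for k in("w1","w2"):print(k,feat(cv2.resize(cv2.imread(f"pics/{k}.png")[:,:,::-1],(512,384),interpolation=cv2.INTER_AREA)))
for a in (.69,.70,.71,.72):
    bot.move_l(*tab(a),rate=.02);im=read_camera("wrist")
    pr=[proj("wrist",O+M0@(np.array(p)/1e3))[0][1].round(1) for p in([-5,0,160],[5,0,0])]
    print(a,feat(im),pr,np.round(sensors.current_wrist_force(),2))
E
```

```text
w1 (np.float64(1.608272506082725), np.float64(69.49770992366412), np.float64(90.48717948717949))
w2 (np.float64(6.341758241758241), np.float64(69.96549295774648), np.float64(89.58536585365854))
0.69 (np.float64(6.689868522815159), np.float64(70.16111111111111), np.float64(89.77777777777777)) [np.float64(15.1), np.float64(100.3)] [-1.63 -0.74 -1.23]
0.7 (np.float64(7.1132953957578895), np.float64(70.3343653250774), np.float64(89.83333333333333)) [np.float64(16.7), np.float64(98.8)] [-1.45  0.19 -1.94]
0.71 (np.float64(7.108910891089109), np.float64(70.35007610350075), np.float64(90.06122448979592)) [np.float64(17.8), np.float64(97.1)] [-2.28  0.64 -2.27]
0.72 (np.float64(7.436660268714012), np.float64(70.34263565891473), np.float64(90.11320754716981)) [np.float64(19.1), np.float64(95.4)] [-2.2  -0.21 -1.52]
```

The board edge stopped shifting from about 0.68 on, so the leg is at its stop (my initial angle was biased by about 0.05). Release, back off and check.

```bash
python3 - <<'E'
from trk import *
bot.grip(.05); bot.move_l(*tab(.72,.16),rate=.2)
bot.move_to(*top(O,M0,.10))
bot.sleep(.2)
a=read_camera("scene")[118:238,320:440,::-1];b=read_camera("wrist")[:,:,::-1]
im=np.hstack([cv2.resize(a,(360,360),interpolation=2),cv2.resize(b,(440,330))[:, :] if 0 else cv2.copyMakeBorder(cv2.resize(b,(440,330)),0,30,0,0,0)])
cv2.imwrite("pics/c3.png",im)
for y in(60,-60):
  for x in(5,-5): print(x,y,proj("wrist",O+M0@np.array([x/1e3,y/1e3,.16]))[0]*440/512+[360,0])
for ang in(.55,.63): print(ang,"tab end scene",[((proj("scene",O+M0@leg([.048,s,.03],ang))[0]-[320,118])*3).round() for s in(-.008,.008)])
print(sensors.current_t())
E
```

```text
5 60 [583.00747891 111.28982051]
-5 60 [573.16213004 111.2907132 ]
5 -60 [582.64391249 220.03426532]
-5 -60 [573.76893253 220.03714814]
0.55 tab end scene [array([198., 188.]), array([216., 185.])]
0.63 tab end scene [array([200., 181.]), array([219., 179.])]
15.075
```

View pics/c3.png

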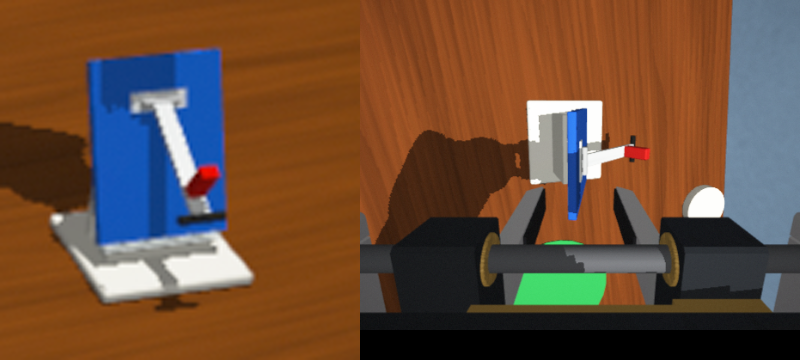

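The leg is fully out (tab end at about (208,180), predicted (209,180)) and the board is in its rest. I'll measure the top edge by pixel profiles before gripping.

```bash
python3 - <<'E'
from trk import *
im=read_camera("wrist").astype(int)
for y in range(124,260,8):
    r=im[y,235:275]; m=np.where((r[:,2]>r[:,0]+40)&(r[:,2]>90))[0]+235
    print(y,m.min() if len(m) else None,m.max() if len(m) else None,r[::3,2].tolist())
print([proj("wrist",O+M0@np.array(p))[0].round(1).tolist() for p in([.005,.06,.16],[-.005,.06,.16],[.005,-.06,.16],[-.005,-.06,.16],[.005,0,0.])])
E
```

```text
124 None None [254, 254, 254, 254, 253, 253, 253, 253, 253, 253, 253, 253, 253, 253]
132 241 263 [138, 159, 193, 243, 245, 245, 151, 150, 150, 150, 253, 253, 253, 253]
140 241 263 [130, 156, 188, 244, 245, 245, 150, 149, 152, 151, 253, 253, 253, 253]
148 241 263 [129, 157, 180, 243, 244, 245, 152, 150, 153, 151, 253, 253, 253, 253]
156 241 263 [124, 159, 175, 244, 245, 245, 151, 150, 152, 149, 253, 253, 253, 253]
164 241 263 [125, 156, 187, 244, 245, 245, 152, 193, 150, 151, 253, 253, 253, 214]
172 241 254 [121, 158, 170, 244, 245, 245, 148, 210, 195, 227, 150, 156, 157, 158]
180 242 254 [119, 154, 130, 144, 145, 141, 87, 159, 171, 236, 236, 247, 248, 248]
188 242 254 [116, 159, 144, 141, 143, 142, 90, 156, 210, 235, 237, 245, 246, 246]
196 242 254 [118, 157, 151, 141, 145, 141, 86, 157, 172, 234, 248, 253, 253, 253]
204 242 262 [113, 157, 147, 142, 144, 138, 91, 159, 165, 170, 253, 253, 253, 253]
212 242 262 [97, 157, 146, 141, 142, 140, 91, 138, 151, 124, 31, 34, 36, 36]
220 242 260 [40, 37, 86, 142, 142, 142, 88, 117, 151, 35, 32, 37, 34, 37]
228 242 258 [36, 36, 85, 139, 144, 138, 88, 116, 48, 39, 32, 36, 35, 39]
236 242 256 [36, 39, 83, 141, 140, 139, 90, 124, 32, 36, 35, 33, 38, 37]
244 242 254 [33, 35, 70, 140, 141, 139, 144, 35, 32, 35, 36, 30, 36, 36]
252 242 252 [34, 37, 52, 242, 243, 243, 51, 36, 30, 38, 35, 33, 38, 35]
[[259.5, 129.5], [248.1, 129.5], [259.1, 256.0], [248.8, 256.0], [257.7, 168.1]]
```

The board's top is about 6 mm nearer the robot and the back face is now visible, so my tug tilted it in its rest. A close look to refit the lean.

```bash
python3 - <<'E'
from trk import *
a=read_camera("scene")[128:223,332:412,::-1];b=read_camera("wrist")[115:275,215:335,::-1]
b=cv2.resize(b,None,fx=3,fy=3,interpolation=2);a=cv2.resize(a,None,fx=5,fy=5,interpolation=2)
b=cv2.copyMakeBorder(b,0,max(0,a.shape[0]-b.shape[0]),0,0,0)[:a.shape[0]] if b.shape[0]<=a.shape[0] else b[:a.shape[0]]
im=np.hstack([a,b]);print(im.shape);cv2.imwrite("pics/c4.png",im)
E
```

```text
(475, 760, 3)
```

View pics/c4.png

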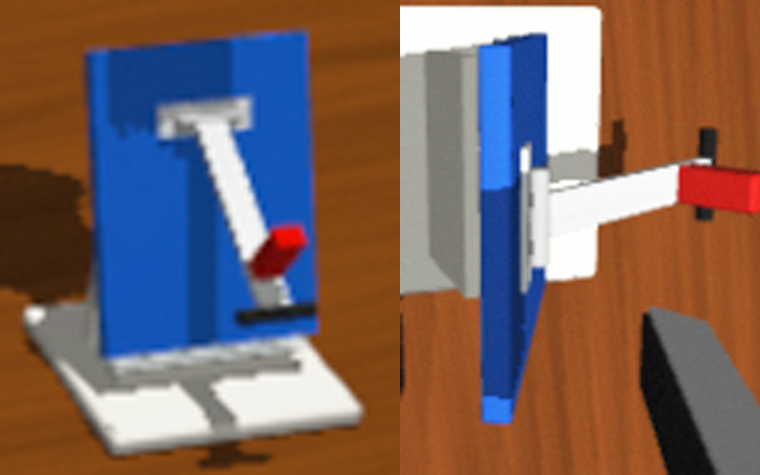

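```bash
python3 - <<'E'
from h import *
S=[(5,-60,160,91,50),(5,60,160,306,33),(5,60,0,317,332),(5,-60,0,104,357)]
W=[(-5,60,160,480,46),(5,60,160,511,38),(-5,-60,160,484,422),(5,-60,160,514,418),(5,60,0,547,33),(5,-60,0,545,283)]
obs=[("scene",np.array(l[:3])/1e3,np.array([332+(l[3]+.5)/5-.5,128+(l[4]+.5)/5-.5])) for l in S]+[("wrist",np.array(l[:3])/1e3,np.array([215+(l[3]-400+.5)/3-.5,115+(l[4]+.5)/3-.5])) for l in W]
def unp(q): return O+q[:3],R.from_matrix(M0).as_matrix()@R.from_rotvec(q[3:]).as_matrix()
def res(q):
    o,M=unp(q);return np.ravel([proj(n,o+M@p)[0]-u for n,p,u in obs])
s=least_squares(res,np.zeros(6),loss='soft_l1');print("dpos mm",(s.x[:3]*1e3).round(1),"rot deg (chart xyz)",np.degrees(s.x[3:]).round(2))
print(res(s.x).reshape(-1,2).round(1).tolist());o,M=unp(s.x);np.savez("c.npz",o=o,M=M);print(o,M.round(3).tolist())
print("lean",np.degrees(np.arctan2(-M[2,0],M[2,2])))
E
```

```text
dpos mm [ 7.4 -1.8  2.3] rot deg (chart xyz) [-0.59 -5.09  0.17]
[[0.7, 0.1], [1.1, -0.3], [0.3, 0.6], [0.4, 0.4], [-0.6, -1.4], [0.4, 1.3], [-0.2, -0.3], [0.1, 1.4], [-0.3, 0.3], [0.1, -0.1]]
[0.58637201 0.30134077 0.03232683] [[0.914, 0.119, -0.388], [-0.105, 0.993, 0.057], [0.392, -0.011, 0.92]]
lean -23.08878939182671
```

The refit agrees: lean 23.1°, bottom slid out 7 mm. Grip along this pose and lift.

```bash
python3 - <<'E'
from h import *
d=np.load("c.npz");o,M=d["o"],d["M"]
bot.move_l(*top(o,M,.10),rate=.1); bot.move_l(*top(o,M,0),rate=.1)
f=np.array(sensors.current_wrist_force());bot.grip(0,30);print(sensors.current_gripper_width(),sensors.current_grip_force(),(np.array(sensors.current_wrist_force())-f).round(1))
p,r=top(o,M,0);bot.move_l(p+[0,0,.15],rate=.1)
bot.sleep(.3);print((np.array(sensors.current_wrist_force())-f).round(1),sensors.current_gripper_width(),sensors.current_t())
# move to above mat at standing orientation
bot.move_to(*top(*stand(-.05,.10)))
bot.sleep(.2);print(sensors.current_t(),sensors.current_gripper_width())
a=read_camera("scene")[90:250,190:350,::-1];b=read_camera("wrist")[60:290,150:400,::-1]
cv2.imwrite("pics/c5.png",np.hstack([cv2.resize(a,(420,420),interpolation=2),cv2.resize(b,(380,350))]) if 0 else np.hstack([cv2.resize(a,(500,500),interpolation=2),cv2.copyMakeBorder(cv2.resize(b,(300,276)),0,224,0,0,0)]))
O2,M2=stand(-.05,.10)
k=500/160
for p in([5,-60,160],[5,60,160],[5,60,0],[5,-60,0]): print(p,((proj("scene",O2+M2@(np.array(p)/1e3))[0]-[190,90])*k).round())
for ang in(.55,.63): print("foot",ang,((proj("scene",O2+M2@leg([.010,0,.007],ang))[0]-[190,90])*k).round())
E
```

```text
0.010087798530221721 29.997957050800323 [-1.5 -0.7 -0.6]
[ 0.   0.4 -5.4] 0.009417669108898394 19.3
20.675 0.009341892318600234
[5, -60, 160] [150. 119.]
[5, 60, 160] [305. 100.]
[5, 60, 0] [276. 242.]
[5, -60, 0] [136. 262.]
foot 0.55 [232. 293.]
foot 0.63 [236. 296.]
```

View pics/c5.png

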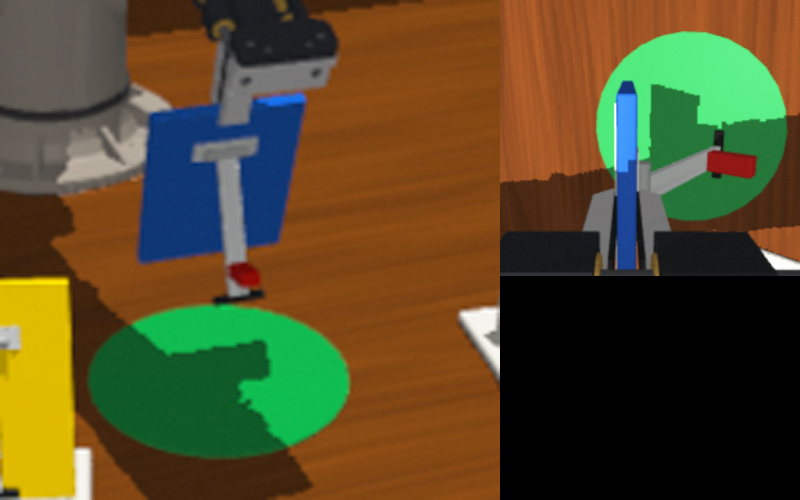

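The held chart sits within about 1 px of the prediction (corners (152,115),(305,97),(280,240),(138,262); foot (238,297)). Lower it onto the mat.

```bash
python3 - <<'E'
from h import *
p,r=top(*stand(-.05,0))
bot.move_l(p+[0,0,.012],rate=.1); bot.sleep(.3)
f=np.array(sensors.current_wrist_force())
hit=bot.move_l(p-[0,0,.008],rate=.02,until_force=4)
bot.sleep(.2);print(hit,np.array(sensors.current_eef_pos())-p,(np.array(sensors.current_wrist_force())-f).round(1),np.round(sensors.current_ft_torque(),2))
E
```

```text
True [ 0.00024868  0.00045227 -0.00077933] [2.7 1.3 9.4] [ 0.29 -0.37 -0.21]
```

```bash
python3 - <<'E'
from h import *
bot.grip(0,8);bot.sleep(.2);bot.grip(0,3);bot.sleep(.4)
bot.grip(.016);bot.sleep(.2);bot.grip(.04);bot.sleep(.2)
p,r=top(*stand(-.05,0),.14);bot.move_l(p,rate=.1);bot.sleep(.3)
a=read_camera("scene")[90:250,190:350,::-1];b=read_camera("top")[130:250,170:330,::-1]
cv2.imwrite("pics/c6.png",np.hstack([cv2.resize(a,(400,400),interpolation=2),cv2.copyMakeBorder(cv2.resize(b,(400,300),interpolation=2),0,100,0,0,0)]))
O2,M2=stand(-.05);k=2.5
for q in([5,-60,160],[5,60,160],[5,60,0],[5,-60,0]): print(q,((proj("scene",O2+M2@(np.array(q)/1e3))[0]-[190,90])*k).round(),((proj("top",O2+M2@(np.array(q)/1e3))[0]-[170,130])*k+[400,0]).round())
print("foot",((proj("scene",O2+M2@leg([.010,0,.007],.63))[0]-[190,90])*k).round(),sensors.current_t())
E
```

```text
[5, -60, 160] [122. 190.] [668. 170.]
[5, 60, 160] [240. 174.] [518. 162.]
[5, 60, 0] [218. 273.] [531. 239.]
[5, -60, 0] [111. 291.] [656. 246.]
foot [187. 320.] 27.2917
```

View pics/c6.png

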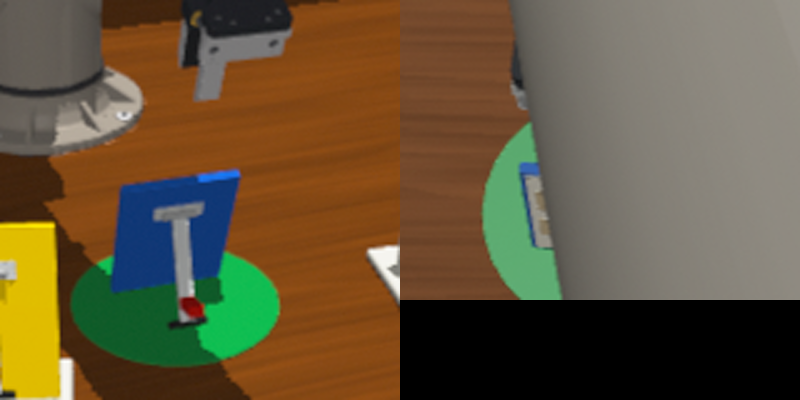

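The chart stands on its leg in the middle of the mat. Its corners are at (121,188),(240,172),(218,275),(111,291) and the foot at (187,322), all as predicted, and the gripper is well clear. Handing in.

```bash
python3 -c "
from plant import *
print(bot.finish_job())"
```

```text
the job is handed in; nothing more can be done
None
```

The blue chart stands released on its fully extended leg in the middle of the green mat, the yellow chart was left alone, and the job was handed in at about 27 s; my pull on the tab did shift the chart about 7 mm in its rest before I lifted it.

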